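# Fold out the reel stand and hold it upright for loading

## Robot

A 7-joint arm with a two-finger parallel gripper is mounted at the origin on a cart in front of the work surface, level with it; the furniture and walls round the work are solid. World frame = base frame: x ahead of the robot, y to its left, z up, the work surface at z = 0. Lengths are in m, angles in rad, forces in N, time in s.
With the tool pointing down it reaches from about 0.4 to 0.85 m from the base axis. Payload 6.9 kg.
Tool frame: the origin (TCP) lies on the centre line of the jaws, within the pads' length; the fingertips stand 14 mm ahead of it and the grasp point (between the pads) lies 5 mm behind it; z points along the fingers, y is the line along which they close (so a half turn about z gives the same grasp; the last joint's range is limited). The gripper opens to 85 mm and grips with 20 to 120 N. Pads are 22 mm wide; open, the fingers measure 114 mm over their backs; the gripper's body (76 mm by 85 mm) begins 54 mm behind the grasp point. The pads swing forward as they close: fully open they stand 13 mm farther back than shut.
Start: joints at [-1.083, 0.507, -0.238, 1.5, 0.126, 1.149, -0.155], TCP at [0.233, 0.58, 0.245] pointing down, gripper open.
Joint ranges: [-3.08, 3.08], [-0.24, 2.05], [-1.43, 1.35], [0, 2.5], [-1.52, 4.66], [0.17, 1.96], [-2.89, 2.89]. Speed limits (rad/s): [2.39, 2.39, 3.14, 3.14, 3.14, 3.14, 3.14].

## Interface

Orientations are given as a 3x3 rotation matrix whose columns are the frame's x, y, z axes.
In Python, from cell import get_state, snapshot, get_calibration, finish_job, recognise, trace gives the robot as it stands.
- The arm moves only by the tool apply_moves, never from a script. Its arguments are lists of equal length, an entry for each row: "turn": the turn, a rotation vector about the tool's x, y, z in degrees, a list of three; "delta_pos": the shift along the tool's x, y, z in cm, a list of three; "jaw": the finger opening in cm, from 0 to 8.54. In form: {"turn": [[ax, ay, az], ...], "delta_pos": [[x, y, z], ...], "jaw": [jaw, ...]}. A call has 1 to 12 rows; each row shifts and turns the commanded pose from where the row before left it, along the tool's axes as they then stand; what a row does not reach is not made up. A row lasts 1/8 s, in which the tool goes at most 62.5 mm and 10.7 degrees, less where a joint would pass 70% of its speed; a pose out of reach is approached as far as the arm can. A call is refused whole if a number of a shift passes 6.25 or a number of a turn 10.7, either way. A call with a gripper value outside its range is refused whole. The fingers move at their own pace and stop on an object; "grip_force" is the grip in N (left out, the last holds). Time passes only in rows, so rows that do not move let the fingers close. It gives the time, the measured TCP pose, the force, the opening and the grip force at its end, in the units of the state.
- get_state(): the state, without advancing time (a new reading comes with each control period).
- snapshot(name): name is "side" or "top"; returns the picture (420x560x3 uint8, red, green, blue); there is no depth.
- get_calibration(name): a dict with "intrinsics" (3x3 intrinsics, pixels), "R" (3x3) and "t" (3): a world point X has camera coordinates R X + t. Camera axes: x right, y down, z forward; pixel columns grow to the right and rows downward; lengths in m; the calibration is good to about 2 mm. A picture is of the moment at which its call begins. get_calibration takes no time and is no camera call.
- finish_job(): hands the job in; it is judged then, once.
Trained networks look in the newest picture that a camera, given by its name, has taken for a name from the list of things; names that differ only in an ending like _2 or _b are one class to them, and where a whole thing is asked for, a point or a joint stands for the part that bears it (a point fixed in the world has none). Each returns a list of dicts, best first, with "conf" (0 to 1); they miss things now and then, are a little off and sometimes report something else, mostly with a low value. They report only what shows in the picture. A call takes as long as a camera call.
- recognise(name, camera): "xyz" ([x, y, z] in m, in world coordinates, good to about 4 mm: the middle of the surface that is visible of it).
- trace(name, camera): "mask" (420x560 bool, what is visible of it).
The state is a dict: "time_s": time; "joints": joint angles; "joint_vel": joint speeds; "effort": joint torques, N m; "tcp_pos": TCP position; "orientation": TCP orientation; "wrist_force": force on the tool from outside, world axes, zero at the start; "wrist_torque": the same for the moment, N m; "grip_width": finger opening in m; "gripper_force": force on a finger pad.
Only numpy, scipy, OpenCV 4.12 (cv2) and the standard library are available. Lean on these libraries where they do the work, as an engineer would, in place of code of your own. Each camera call takes 0.05 s, during which the arm holds its last target. There are 200 camera calls.

## Task

The folding wire-reel stand lies flat on the bench, and the flux jar is standing where its kickstand has to come down. First put the jar back upright on its round cork mat and let go of it; then, with the stand still lying, flip the kickstand over centre so that its spring snaps it fully out, and raise the stand on the spot onto its foot bar. Finish while still holding it by its post, upright and not leaning on the kickstand, so that it cannot tip while a reel is pushed onto its hub; leave the wire reel and the loupe where they are.

Things in the scene. Friction and masses are not known exactly. Their poses are not given: they have to be found in the camera images.
- reel_stand: Folding wire-reel stand, 205 mm long, 0.7 kg: blue post 14 mm wide, 16 mm deep, cross foot bar at one end, black grip cap at the other. Starts lying flat. Origin: middle of the foot end, on the underside (bench level). Own x: along the post from foot to cap (straight up when upright); z: to the side with kickstand and hub (up while it lies); y: along the foot bar. Post lies at z 4 to 20 mm.
- stand_foot (a point): Middle of the foot bar's axis: stand's own x 12, y 0, z 12 mm. The bar is round, 24 mm thick, 132 mm long along own y; the stand rolls up on it, axis 12 mm over the bench. Upright with the kickstand out, the kickstand's end hangs 15 mm over the bench, about 70 mm from this axis on the own +z side; let go, the stand leans 12 degrees onto it, or it falls backwards.
- stand_grip (a point): Middle of the black grip cap at the post's top end: own x 190, y 0, z 12 mm, so 178 mm from stand_foot. The cap is 16 mm wide along own y, 18 mm deep, 30 mm long along the post.
- hub_end (a point): Free end of the white hub, an 18 mm spindle that stands out from the post on its +z side: own x 158, y 0, z 58 mm. Its flange on the post is 26 mm across.
- kickstand (a joint): Kickstand angle, rad. 0: folded, pointing to the cap, rising 15 degrees off the post. It grows as the leg sweeps sideways through the stand's -y side (at 1.57 it points to -y, rising 27 degrees) to its stop at 3.14, where it points to the foot end, rising 40 degrees. A spring pulls it back to 0 below 1.6 and snaps it on to the stop beyond; 0.07 Nm at first, 1.5 N at leg_tip.
- leg_pivot (a point): Middle of the kickstand's pivot, on the stand: own x 70, y 0, z 38 mm. The pivot axis stands up from the post, tilted 12.5 degrees from own z towards the cap. A small coil spring lies between pivot and hub, within 20 mm of the middle plane and below z 45 mm.
- leg_tip (a point): Point on the kickstand 53 mm from leg_pivot, in its black rubber cap (round, 16 mm thick, along the leg from 38 to 70 mm; the leg below is a 9.6 mm steel rod). Folded it is at the stand's x 121, y 0, z 52 mm, 32 mm over the post and free on both y sides: it can be pushed from the +y side or pinched across.
- flux_jar: Round amber flux jar with a black lid, 48 mm across, 57 mm high, 0.11 kg. Origin at the centre of its underside. Starts on the bench by the middle of the foot bar, on the side away from the post, its centre 52 to 70 mm beyond the stand's origin.
- cork_mat: Round cork mat, 70 mm across, 5 mm thick, fixed on the bench in the gap between the round burr stand (104 mm high) and the grey drawer cabinet (150 mm high). Origin at the centre of its underside; both neighbours are at least 45 mm from it. The gap runs ahead and to the left, along about (0.64, 0.77) in world x, y: room for fingers along it. The jar belongs in the mat's middle.
- wire_reel: Black reel of copper wire lying flat on the robot's side of the stand, 58 mm across, 32 mm high. Origin at the centre of its underside. To be left alone.
- loupe: Steel eye loupe, 22 mm across, 14 mm high, left of the burr stand. Origin at the centre of its underside. To be left alone.

How it is judged:
On the way, in this order (a step that is already met when the one before it is completed fails the run):
1. the flux jar stands upright on the cork mat and is let go, the kickstand still folded (horizontal distance between flux_jar and cork_mat below 0.025 m and height (world z) of flux_jar below 0.009 m and angle between flux_jar's own z axis and vertical below 0.1 rad and contact force between the fingers and flux_jar below 0.1 N and value of joint kickstand below 0.5 rad), for 0.2 s.
2. the kickstand has snapped over centre to its stop while the stand still lies (value of joint kickstand above 2.9 rad and angle between reel_stand's own x axis and vertical above 1.3 rad), for 0.2 s.
At the end, for the whole second after the job is handed in: Post within 0.1 rad (6 degrees) of vertical, still, gripped (over 2 N); foot bar on the bench (axis 6 to 18 mm up) within 10 cm of where it lay; kickstand at its stop (over 2.9); jar upright on the cork mat, within 25 mm of its centre (angle between reel_stand's own x axis and vertical below 0.1 rad and height (world z) of stand_foot between 0.006 and 0.018 m and distance of stand_foot from where it was at the start of the episode below 0.1 m and value of joint kickstand above 2.9 rad and contact force between the fingers and reel_stand above 2 N and linear speed of reel_stand below 0.03 m/s and horizontal distance between flux_jar and cork_mat below 0.025 m and height (world z) of flux_jar below 0.009 m and angle between flux_jar's own z axis and vertical below 0.1 rad); the arm keeps its last pose, push and grip.
It fails at once if the wire reel or the loupe is moved more than 3 cm (distance of any of wire_reel, loupe from where it was at the start of the episode above 0.03 m).
It fails at once if the jar is tipped over (angle between flux_jar's own z axis and vertical above 0.7 rad).
It also fails if it takes over 72 s, if anything falls off the work surface, if the arm or the gripper's body presses on something with over 40 N, if the wrist force passes 120 N, or if a joint passes its speed limit or range.

## Working session

There is one attempt and no reset: what is moved stays moved. The work goes in short steps, Python scripts to look and compute and a tool call to move; the robot and the scene stay as the last step left them, time stands still between calls to the robot, and variables do not carry over. Pictures are saved under pics/ and viewed, at most 10 in all, crops included, and the job is handed in when it is done.

Besides the shell and the picture viewer there is one more tool, called after "Request:" as name(argument=value, ...) on one line, values as JSON. apply_moves: Moves the arm, as the interface text tells. Its arguments: {"type":"object","properties":{"turn":{"type":"array","items":{"type":"array","items":{"type":"number"}}},"delta_pos":{"type":"array","items":{"type":"array","items":{"type":"number"}}},"jaw":{"type":"array","items":{"type":"number"}},"grip_force":{"type":"number"}},"required":["turn","delta_pos","jaw"]}

```bash
mkdir -p pics; ls
cat > look.py <<'E'
import cv2,numpy as np
from cell import *
def save(cam,fn):
    im=snapshot(cam); cv2.imwrite('pics/'+fn,cv2.cvtColor(im,cv2.COLOR_RGB2BGR)); return im
E
python3 - <<'E'
from look import *
np.set_printoptions(precision=3,suppress=True)
a=save('side','s0.png');b=save('top','t0.png')
cv2.imwrite('pics/t0b.png',cv2.cvtColor(b,cv2.COLOR_RGB2BGR))
for n in ['reel_stand','stand_foot','stand_grip','hub_end','leg_pivot','leg_tip','flux_jar','cork_mat','wire_reel','loupe']:
  for c in ['top','side']:
    print(n,c,[(np.round(d['xyz'],3),round(d['conf'],2)) for d in recognise(n,c)[:2]])
s=get_state();print(s['time_s'],s['tcp_pos'],s['orientation'])
for c in ['top','side']: print(get_calibration(c))
E
```

```text
pics
reel_stand top [(array([ 0.467, -0.195,  0.02 ]), 0.62)]
reel_stand side [(array([ 0.466, -0.196,  0.022]), 0.67)]
stand_foot top [(array([ 0.472, -0.195,  0.021]), 0.65)]
stand_foot side [(array([ 0.467, -0.196,  0.026]), 0.59)]
stand_grip top [(array([ 0.468, -0.199,  0.022]), 0.78)]
stand_grip side [(array([ 0.465, -0.198,  0.022]), 0.77)]
hub_end top [(array([ 0.464, -0.198,  0.02 ]), 0.8), (array([ 0.434, -0.223,  0.053]), 0.72)]
hub_end side [(array([ 0.465, -0.199,  0.025]), 0.91), (array([ 0.554, -0.093,  0.049]), 0.46)]
leg_pivot top [(array([ 0.47 , -0.198,  0.019]), 0.6)]
leg_pivot side [(array([ 0.462, -0.201,  0.022]), 0.77), (array([ 0.359, -0.136,  0.035]), 0.55)]
leg_tip top [(array([ 0.437, -0.223,  0.053]), 0.78)]
leg_tip side [(array([ 0.446, -0.216,  0.049]), 0.72)]
flux_jar top [(array([ 0.559, -0.108,  0.062]), 0.61)]
flux_jar side [(array([ 0.554, -0.096,  0.05 ]), 0.75)]
cork_mat top [(array([ 0.692, -0.056,  0.004]), 0.96), (array([ 0.474, -0.196,  0.019]), 0.49)]
cork_mat side []
wire_reel top [(array([ 0.356, -0.138,  0.031]), 0.76)]
wire_reel side [(array([ 0.36 , -0.137,  0.038]), 0.5)]
loupe top [(array([0.456, 0.118, 0.01 ]), 0.42)]
loupe side [(array([0.453, 0.125, 0.012]), 0.56)]
1.1 [0.233 0.58  0.245] [[-0.928  0.373 -0.   ]
 [ 0.373  0.928 -0.   ]
 [ 0.    -0.    -1.   ]]
{'intrinsics': array([[533.806,   0.   , 276.538],
       [  0.   , 533.806, 201.852],
       [  0.   ,   0.   ,   1.   ]]), 'R': array([[-0.117, -0.993, -0.007],
       [-0.963,  0.115, -0.243],
       [ 0.242, -0.022, -0.97 ]]), 't': array([-0.036,  0.541,  1.001])}
{'intrinsics': array([[454.403,   0.   , 281.948],
       [  0.   , 454.403, 206.937],
       [  0.   ,   0.   ,   1.   ]]), 'R': array([[-0.997, -0.074,  0.011],
       [-0.044,  0.459, -0.887],
       [ 0.061, -0.885, -0.461]]), 't': array([0.489, 0.103, 0.865])}
```

View pics/t0.png

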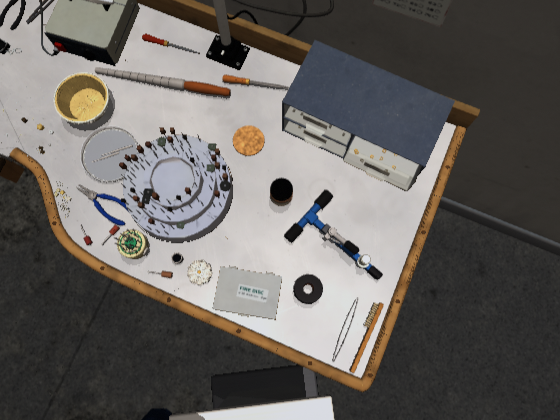

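View pics/s0.png

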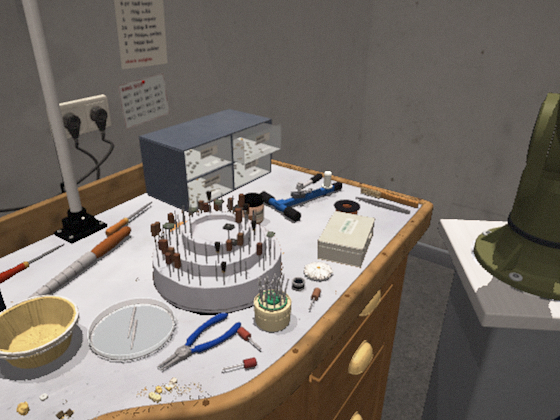

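```bash
cat >> look.py <<'E'
np.set_printoptions(precision=4,suppress=True)
def proj(cam,X):
    c=get_calibration(cam);p=(np.atleast_2d(X)@c['R'].T+c['t'])@c['intrinsics'].T
    return p[:,:2]/p[:,2:]
def ray(cam,uv,z):
    c=get_calibration(cam);d=c['R'].T@np.linalg.solve(c['intrinsics'],[uv[0],uv[1],1.]);o=-c['R'].T@c['t']
    return o+d*(z-o[2])/d[2]
E
python3 - <<'E'
from look import *
top=snapshot('top')
m=trace('reel_stand','top')[0]['mask']; r=cv2.minAreaRect(np.argwhere(m)[:,::-1].astype(np.float32)); print(r)
for n in ['flux_jar','cork_mat','leg_tip','stand_grip']:
  t=trace(n,'top')
  if t: q=np.argwhere(t[0]['mask'])[:,::-1]; print(n,q.min(0),q.max(0),q.mean(0),len(q),t[0]['conf'])
E
```

```text
((341.2232360839844, 245.05645751953125), (100.37537384033203, 62.50419998168945), 42.08916473388672)
flux_jar [270 178] [292 206] [280.8152 191.7874] 541 0.59
cork_mat [233 125] [263 154] [248.1598 139.6529] 726 0.71
leg_tip [325 230] [358 252] [344.2153 241.9234] 209 0.72
stand_grip [284 190] [381 278] [330.6861 233.8082] 1580 0.87
```

The top view shows the jar at (281,191), the foot bar from (291,236) to (325,196), the hub at (365,260), the cap at (376,272) and the mat at (249,141). The side view shows the jar partly behind the burr stand, with the stand at about (300,195).

Run:
```python
from look import *
im=cv2.imread('pics/t0.png')
cv2.imwrite('pics/c1.png',cv2.resize(im[170:290,260:400],None,fx=5,fy=5,interpolation=cv2.INTER_CUBIC))
```

```text
(no output)
```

View pics/c1.png

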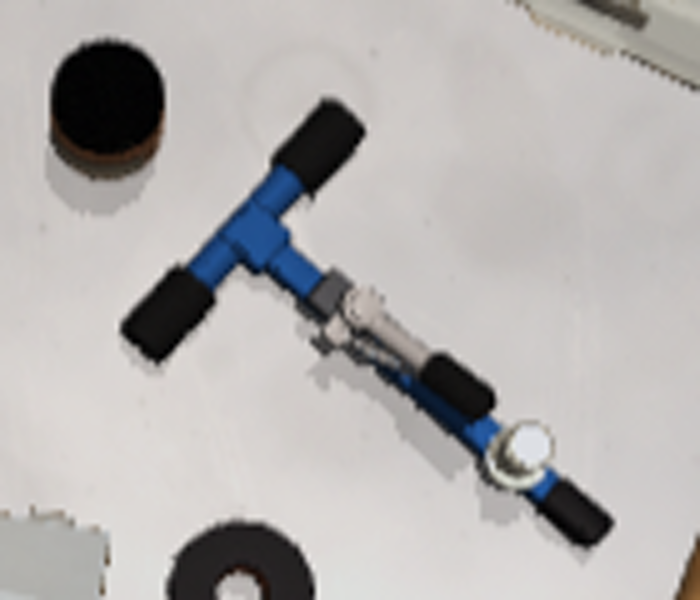

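Run:
```python
from look import *
from scipy.optimize import least_squares
px=lambda a:np.array(a)/5+[260,170]
loc=np.array([[.012,-.066,.012],[.012,.066,.012],[.205,0,.012],[.158,0,.058]])
P=px([[348,114],[138,345],[601,535],[530,445]])
def W(p,l):
    c,s=np.cos(p[2]),np.sin(p[2]); l=np.atleast_2d(l)
    return np.c_[p[0]+c*l[:,0]-s*l[:,1],p[1]+s*l[:,0]+c*l[:,1],l[:,2]]
for sg in (1,-1):
  L=loc*[1,sg,1]
  r=least_squares(lambda p:(proj('top',W(p,L))-P).ravel(),[.5,-.16,np.arctan2(-.1,-.12)])
  print(sg,r.x,r.cost,r.fun)
  if r.cost<20 and 1:
    for n,l in dict(foot=[.012,0,.012],grip=[.19,0,.012],hub=[.158,0,.058],piv=[.07,0,.038],tip=[.121,0,.052],tip90=[.07,-.047,.062]).items(): print(n,W(r.x,l),(proj('top',W(r.x,l))-[260,170])*5)
J=ray('top',px([108,97]),.057);print('jar',J, ray('top',(280.8,191.8),.035))
t=trace('cork_mat','top')[0]['mask'];print('mat',ray('top',(248.2,139.7),.004))
print(proj('top',J),proj('side',J),proj('side',J*[1,1,0]))
```

```text
1 [ 0.5198 -0.1565 -2.4201] 3864.7693170294515 [-41.6558  45.2191  41.8764 -46.8513   0.345   -0.241    0.2295  -0.8091]
-1 [ 0.5184 -0.1558 -2.419 ] 0.22202852983812268 [-0.3816 -0.009   0.1242 -0.2617  0.193   0.3958  0.0499 -0.1346]
foot [[ 0.5094 -0.1638  0.012 ]] [[243.438  227.6259]]
grip [[ 0.3759 -0.2815  0.012 ]] [[573.3382 512.2786]]
hub [[ 0.3999 -0.2603  0.058 ]] [[530.2493 444.3268]]
piv [[ 0.4659 -0.2021  0.038 ]] [[354.7714 306.8444]]
tip [[ 0.4277 -0.2359  0.052 ]] [[455.8769 384.4718]]
tip90 [[ 0.4348 -0.1669  0.062 ]] [[282.7357 382.9058]]
jar [ 0.5601 -0.1127  0.057 ] [ 0.5612 -0.1112  0.035 ]
mat [ 0.695  -0.0555  0.004 ]
[[281.6 189.4]] [[253.532  195.7353]] [[253.9849 219.0446]]
```

Request:
apply_moves(turn=[[0,0,8.9],[0,0,8.9],[0,0,0],[0,0,0],[0,0,0],[0,0,0],[0,0,0],[0,0,0],[0,0,0],[0,0,0],[0,0,0],[0,0,0]], delta_pos=[[0,0,2],[0,0,2],[-5,-2.3,0],[-5,-2.3,0],[-5,-2.3,0],[-5,-2.3,0],[-5,-2.3,0],[-5,-2.3,0],[-5,-2.3,0],[-5,-2.3,0],[-5,-2.3,0],[-5,-2.3,0]], jaw=[7.2,7.2,7.2,7.2,7.2,7.2,7.2,7.2,7.2,7.2,7.2,7.2])

```text
time_s: 2.95
tcp_pos: [0.4716, 0.0822, 0.2056]
orientation: [[-0.77, 0.638, 0.001], [0.638, 0.77, 0.0], [-0.0, 0.001, -1.0]]
wrist_force: [1.2, 0.2, 0.2]
grip_width: 0.072
gripper_force: 0.0
```

```bash
cat > go.py <<'E'
import sys
from look import *
# go.py x y z [yaw of tool y deg] : tool-frame shift (cm) and turn to reach target, tool down
def go(t,yaw=None):
    s=get_state();R=s['orientation'];p=s['tcp_pos']
    print('t',round(s['time_s'],2),'tcp',p,'yawy',np.degrees(np.arctan2(R[1,1],R[0,1])),'zax',R[:,2],'F',s['wrist_force'],'w',s['grip_width'],s['gripper_force'])
    print('shift cm',R.T@(np.array(t)-p)*100, 'j',s['joints'])
if __name__=='__main__': go([float(a) for a in sys.argv[1:4]])
E
python3 go.py 0.560 -0.112 0.042
```

```text
t 2.95 tcp [0.4716 0.0822 0.2056] yawy 50.33869482742175 zax [ 0.0008  0.0003 -1.    ] F [1.192  0.2403 0.1894] w 0.07195163429333061 0.0
shift cm [-19.1903  -9.3184  16.362 ] j [-0.1945  0.3202 -0.0389  1.9351  0.0157  0.8857  0.6373]
```

Request:
apply_moves(turn=[[0,0,0],[0,0,0],[0,0,0],[0,0,0],[0,0,0],[0,0,0],[0,0,0],[0,0,0]], delta_pos=[[-4.8,-2.3,0],[-4.8,-2.3,0],[-4.8,-2.3,0],[-4.8,-2.4,0],[0,0,4],[0,0,4],[0,0,0],[0,0,0]], jaw=[7.2,7.2,7.2,7.2,7.2,7.2,7.2,7.2])

```text
time_s: 3.95
tcp_pos: [0.56, -0.1105, 0.1266]
orientation: [[-0.77, 0.638, 0.001], [0.638, 0.77, -0.0], [-0.001, 0.001, -1.0]]
wrist_force: [-0.5, 1.1, 0.4]
grip_width: 0.072
gripper_force: 0.0
```

```bash
python3 go.py 0.560 -0.112 0.042
```

```text
t 3.95 tcp [ 0.56   -0.1105  0.1266] yawy 50.33496122899027 zax [ 0.0014 -0.0003 -1.    ] F [-0.4543  1.0735  0.3645] w 0.07202487258445311 0.0
shift cm [-0.0848 -0.127   8.4565] j [ 0.148   0.5405  0.006   1.807  -0.0042  0.7927  1.0346]
```

Request:
apply_moves(turn=[[0,0,0],[0,0,0],[0,0,0],[0,0,0],[0,0,0],[0,0,0],[0,0,0],[0,0,0],[0,0,0]], delta_pos=[[-0.1,-0.1,3.4],[0,0,3],[0,0,2],[0,0,0],[0,0,0],[0,0,0],[0,0,0],[0,0,0],[0,0,0]], jaw=[7.2,7.2,7.2,7.2,4,4,4,4,4], grip_force=30)

```text
time_s: 5.08
tcp_pos: [0.5607, -0.112, 0.0434]
orientation: [[-0.77, 0.638, 0.003], [0.638, 0.77, -0.001], [-0.003, 0.002, -1.0]]
wrist_force: [-1.4, 1.6, 6.0]
grip_width: 0.0464
gripper_force: 30.0
```

```bash
python3 go.py 0.694 -0.056 0.12
```

```text
t 5.08 tcp [ 0.5607 -0.112   0.0434] yawy 50.32640654173781 zax [ 0.0035 -0.0006 -1.    ] F [-1.423   1.5947  6.0041] w 0.04641053516573339 30.02639651298523
shift cm [-6.7063 12.8331 -7.6141] j [ 0.1525  0.655   0.0029  1.8791 -0.0031  0.6039  1.0357]
```

Request:
apply_moves(turn=[[0,0,0],[0,0,0],[0,0,0],[0,0,0],[0,0,0],[0,0,0],[0,0,0]], delta_pos=[[0,0,-3.5],[0,0,-3.5],[-2.2,4.3,0],[-2.2,4.3,0],[-2.3,4.2,0],[0,0,0],[0,0,0]], jaw=[4,4,4,4,4,4,4])

```text
time_s: 5.95
tcp_pos: [0.6922, -0.0565, 0.1117]
orientation: [[-0.77, 0.638, -0.0], [0.638, 0.77, -0.001], [-0.0, -0.001, -1.0]]
wrist_force: [-0.9, -0.3, -1.3]
grip_width: 0.0468
gripper_force: 31.5
```

```bash
python3 - <<'E'
from look import *
save('top','t1.png')
im=cv2.imread('pics/t1.png');cv2.imwrite('pics/c2.png',cv2.resize(im[60:220,180:360],None,fx=3,fy=3))
print([ (np.round(d['xyz'],3),d['conf']) for d in recognise('flux_jar','top')+recognise('cork_mat','top')])
E
python3 go.py 0.694 -0.056 0.05
```

```text
[(array([ 0.469, -0.2  ,  0.021]), 0.58), (array([ 0.468, -0.203,  0.023]), 0.26)]
t 6.1 tcp [ 0.6918 -0.0572  0.1119] yawy 50.2504398420578 zax [-0.0002 -0.0007 -1.    ] F [-0.0457  0.9171 -0.2275] w 0.0464886528235566 31.505886912345886
shift cm [-0.0867  0.2357  6.1886] j [ 0.0398  0.7223  0.0131  1.4644 -0.0098  0.9551  0.9323]
```

View pics/c2.png

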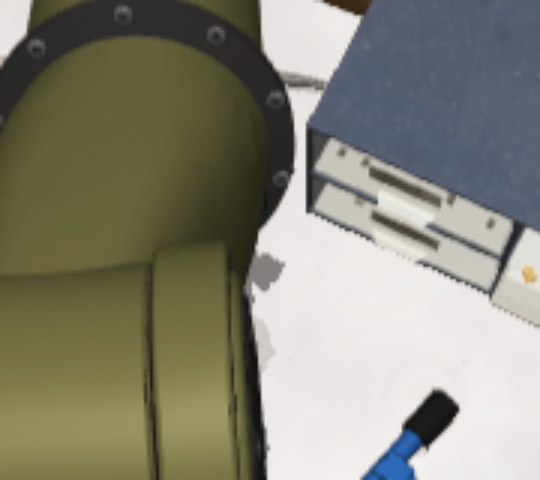

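The arm hides the mat and jar (the crop shows only the arm on the left and the cabinet at (310–540, 130–320)), so I'll go by the measured mat position and contact force.

Request:
apply_moves(turn=[[0,0,0],[0,0,0],[0,0,0],[0,0,0],[0,0,0]], delta_pos=[[-0.1,0.2,3],[0,0,2],[0,0,0.9],[0,0,0.2],[0,0,0]], jaw=[4,4,4,4,4])

```text
time_s: 6.72
tcp_pos: [0.6951, -0.0555, 0.0511]
orientation: [[-0.769, 0.639, 0.001], [0.639, 0.769, -0.0], [-0.001, 0.001, -1.0]]
wrist_force: [0.1, 0.0, -1.0]
grip_width: 0.0466
gripper_force: 31.5
```

Request:
apply_moves(turn=[[0,0,0],[0,0,0],[0,0,0]], delta_pos=[[0,0,0.2],[0,0,0.1],[0,0,0]], jaw=[4,4,4])

```text
time_s: 7.1
tcp_pos: [0.6951, -0.0552, 0.0485]
orientation: [[-0.77, 0.638, 0.001], [0.638, 0.77, -0.0], [-0.001, 0.001, -1.0]]
wrist_force: [-1.6, -0.3, 5.6]
grip_width: 0.0467
gripper_force: 32.1
```

Request:
apply_moves(turn=[[0,0,0],[0,0,0],[0,0,0],[0,0,0],[0,0,0],[0,0,0],[0,0,0],[0,0,0]], delta_pos=[[0,0,-0.1],[0,0,0],[0,0,0],[0,0,0],[0,0,-2],[0,0,-4],[0,0,-5],[0,0,-3]], jaw=[6.5,6.5,6.5,6.5,6.5,6.5,6.5,6.5])

```text
time_s: 8.1
tcp_pos: [0.6958, -0.0554, 0.193]
orientation: [[-0.77, 0.639, 0.005], [0.639, 0.77, -0.0], [-0.004, 0.003, -1.0]]
wrist_force: [0.0, -1.0, -0.0]
grip_width: 0.0646
gripper_force: 0.0
```

```bash
cat > leg.py <<'E'
from look import *
from scipy.spatial.transform import Rotation as Ro
P=np.array([.5184,-.1558,0]);psi=-2.419
S=Ro.from_euler('z',psi).as_matrix()
own=lambda l:P+S@np.array(l)
piv=np.array([.07,0,.038]); ax=np.array([np.sin(np.radians(12.5)),0,np.cos(np.radians(12.5))])
def tip(th): return piv+Ro.from_rotvec(-ax*th).apply(np.array([.121,0,.052])-piv)
def finger(th,gap):
    t=tip(th);d=(t-piv)[:2];d/=np.linalg.norm(d);v=np.array([d[1],-d[0]]) # motion dir
    c=t[:2]-v*(.0225+gap); return own([c[0],c[1],t[2]-.005+.014]), np.degrees(np.arctan2(*(S[:2,:2]@v)[::-1]))
E
python3 - <<'E'
from leg import *
prev=None
for th,g in [(0,.012),(0,.004)]+[(np.radians(a),0) for a in range(10,121,10)]:
    p,a=finger(th,g); yaw=a+180 if a<-90 else a   # tool y
    c,s=np.cos(np.radians(a)),np.sin(np.radians(a))
    Rt=np.array([[s,c,0],[-c,s,0],[0,0,-1]])
    print(round(np.degrees(th)),p,'tooly',round(a,1),'tip',own(tip(th)), 'd', None if prev is None else pR.T@(p-prev)*100, None if prev is None else pa-a); prev,pR,pa=p,Rt,a
E
python3 go.py 0 0 0
python3 - <<'E'
from leg import *
save('top','t2.png')
for n in ('flux_jar','cork_mat'): print(n,[(np.round(d['xyz'],3),d['conf']) for d in recognise(n,'top')[:2]])
E
```

```text
0 [ 0.4505 -0.2617  0.061 ] tooly 131.4 tip [ 0.4276 -0.2358  0.052 ] d None None
0 [ 0.4452 -0.2557  0.061 ] tooly 131.4 tip [ 0.4276 -0.2358  0.052 ] d [0.  0.8 0. ] 0.0
10 [ 0.4348 -0.2483  0.0612] tooly 122.2 tip [ 0.4228 -0.2293  0.0522] d [-0.2892  1.2407 -0.0154] 9.16901958100081
20 [ 0.4279 -0.2427  0.0616] tooly 113.1 tip [ 0.4191 -0.222   0.0526] d [-0.2807  0.8388 -0.0457] 9.17065925521949
30 [ 0.4222 -0.2361  0.0624] tooly 103.9 tip [ 0.4168 -0.2142  0.0534] d [-0.272   0.8358 -0.0746] 9.175870677490153
40 [ 0.4176 -0.2286  0.0634] tooly 94.7 tip [ 0.4158 -0.2062  0.0544] d [-0.2629  0.8319 -0.1012] 9.188328007395242
50 [ 0.4144 -0.2206  0.0646] tooly 85.5 tip [ 0.4162 -0.1982  0.0556] d [-0.2536  0.8274 -0.1247] 9.213095691118141
60 [ 0.4126 -0.2122  0.0661] tooly 76.2 tip [ 0.418  -0.1903  0.0571] d [-0.2442  0.8228 -0.1445] 9.25615840698066
70 [ 0.4123 -0.2037  0.0677] tooly 66.9 tip [ 0.4211 -0.183   0.0587] d [-0.2354  0.8185 -0.1599] 9.323871742492955
80 [ 0.4134 -0.1953  0.0694] tooly 57.5 tip [ 0.4255 -0.1763  0.0604] d [-0.2278  0.815  -0.1704] 9.422349219045223
90 [ 0.4159 -0.1873  0.0711] tooly 47.9 tip [ 0.431  -0.1706  0.0621] d [-0.2222  0.8126 -0.1757] 9.556767732216585
100 [ 0.4197 -0.1798  0.0729] tooly 38.2 tip [ 0.4374 -0.1658  0.0639] d [-0.2196  0.8119 -0.1757] 9.730543846508638
110 [ 0.4247 -0.173   0.0746] tooly 28.3 tip [ 0.4445 -0.1623  0.0656] d [-0.2209  0.8131 -0.1704] 9.944326828790476
120 [ 0.4308 -0.1671  0.0762] tooly 18.1 tip [ 0.4522 -0.1602  0.0672] d [-0.2269  0.8162 -0.1599] 10.19479646653473
t 8.1 tcp [ 0.6958 -0.0554  0.193 ] yawy 50.3158723969057 zax [ 0.0047 -0.0004 -1.    ] F [ 0.0415 -1.0217 -0.0421] w 0.06457308791791334 0.0
shift cm [ 57.154  -40.2184  18.964 ] j [ 0.0358  0.6535  0.0159  1.3635 -0.0106  1.1199  0.9312]
flux_jar [(array([ 0.468, -0.198,  0.02 ]), 0.55)]
cork_mat []
```

Request:
apply_moves(turn=[[0,0,0],[0,0,0],[0,0,0],[0,0,0],[0,0,0],[0,0,0],[0,0,-10.2],[0,0,-10.2],[0,0,-10.2],[0,0,-10.2],[0,0,-10.2],[0,0,-10.2]], delta_pos=[[1,-5.3,0],[1,-5.3,0],[1,-5.3,0],[1,-5.3,0],[1,-5.3,0],[1,-5.3,0],[0,0,0],[0,0,0],[0,0,0],[0,0,0],[0,0,0],[0,0,0]], jaw=[0,0,0,0,0,0,0,0,0,0,0,0])

```text
time_s: 9.75
tcp_pos: [0.445, -0.2614, 0.1879]
orientation: [[-0.928, -0.372, -0.001], [-0.372, 0.928, 0.0], [0.001, 0.001, -1.0]]
wrist_force: [-0.1, 1.1, -0.5]
grip_width: -0.0
gripper_force: 0.0
```

```bash
python3 go.py 0.4505 -0.2617 0.061
python3 - <<'E'
from leg import *
save('top','t3.png');a=cv2.imread('pics/t3.png')
for n in ('flux_jar','cork_mat'): print(n,[(np.round(d['xyz'],3),d['conf']) for d in recognise(n,'top')[:2]])
t=trace('cork_mat','top')
for d in t[:1]: q=np.argwhere(d['mask'])[:,::-1];print(q.min(0),q.max(0))
c=cv2.resize(a[100:280,190:430],None,fx=3.3,fy=3.3); cv2.imwrite('pics/c3.png',c)
E
```

```text
t 9.75 tcp [ 0.445  -0.2614  0.1879] yawy 111.86099339457073 zax [-0.0011  0.0005 -1.    ] F [-0.0964  1.0872 -0.4519] w -4.841975003328308e-06 0.0
shift cm [-0.512  -0.2406 12.6928] j [ 0.6618  0.4013 -0.2522  1.8675  0.1259  0.8893  2.3016]
flux_jar [(array([ 0.686, -0.054,  0.065]), 0.92)]
cork_mat [(array([ 0.677, -0.052,  0.004]), 0.58)]
[233 133] [264 154]
```

View pics/c3.png

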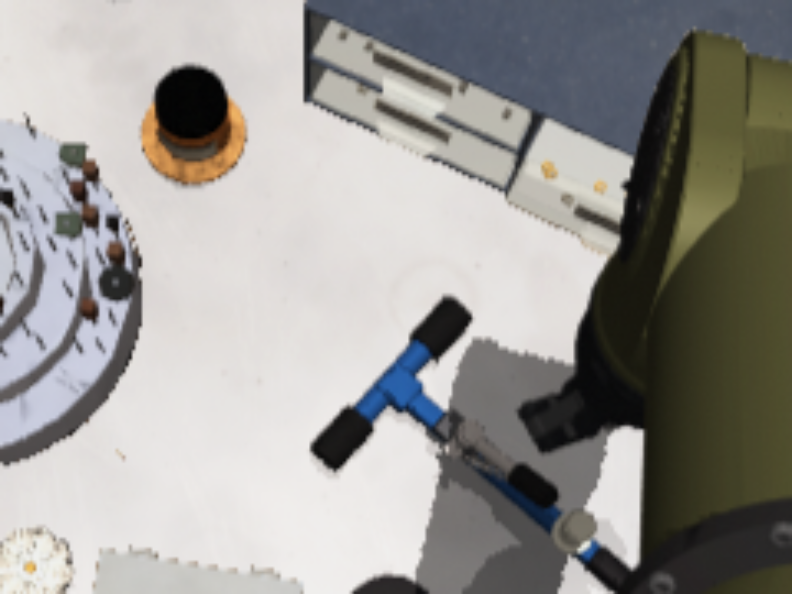

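Jar upright and roughly central on the mat: lid at crop (191,102), mat at (193,137). The gripper is at crop (550,420), on the +y side of the stand.

Request:
apply_moves(turn=[[0,0,-9.8],[0,0,-9.8],[0,0,0],[0,0,0],[0,0,0],[0,0,0]], delta_pos=[[0,0,0],[0,0,0],[-0.4,-0.4,4],[0,0,4],[0,0,3],[0,0,0]], jaw=[0,0,0,0,0,0])

```text
time_s: 10.7
tcp_pos: [0.4498, -0.2612, 0.0765]
orientation: [[-0.755, -0.656, -0.004], [-0.656, 0.755, 0.002], [0.002, 0.004, -1.0]]
wrist_force: [0.4, -0.1, 0.3]
grip_width: -0.0002
gripper_force: 0.0
```

```bash
python3 go.py 0.4505 -0.2617 0.061
```

```text
t 10.7 tcp [ 0.4498 -0.2612  0.0765] yawy 130.98888450854062 zax [-0.0043  0.002  -1.    ] F [ 0.4095 -0.0584  0.2708] w -0.0001820310090110327 0.0
shift cm [-0.0267 -0.0885  1.5509] j [ 0.6703  0.5634 -0.2855  1.9798  0.2554  0.6374  2.5057]
```

Request:
apply_moves(turn=[[0,0,0],[0,0,0],[0,0,9.2],[0,0,9.2],[0,0,9.2],[0,0,9.2],[0,0,9.2],[0,0,9.2],[0,0,0]], delta_pos=[[0,0,1.5],[0,0.8,0],[-0.3,1.2,0],[-0.3,0.84,-0.05],[-0.3,0.84,-0.1],[-0.3,0.83,-0.1],[-0.25,0.83,-0.1],[-0.25,0.82,-0.15],[0,0,0]], jaw=[0,0,0,0,0,0,0,0,0])

```text
time_s: 11.82
tcp_pos: [0.4444, -0.2013, 0.0691]
orientation: [[-0.971, 0.241, 0.001], [0.241, 0.971, -0.0], [-0.001, -0.0, -1.0]]
wrist_force: [-0.1, 0.1, -0.1]
grip_width: 0.0004
gripper_force: 0.0
```

```bash
python3 go.py 0.4126 -0.2122 0.0661
python3 - <<'E'
from leg import *
save('top','t4.png');save('side','s4.png');a=cv2.imread('pics/t4.png');b=cv2.imread('pics/s4.png')
f=lambda m:cv2.resize(m,(400,400),interpolation=cv2.INTER_CUBIC)
cv2.imwrite('pics/c4.png',np.hstack([f(a[170:290,270:390]),f(b[140:240,240:340])]))
E
```

```text
t 11.82 tcp [ 0.4444 -0.2013  0.0691] yawy 76.05043485855543 zax [ 0.0013 -0.0003 -1.    ] F [-0.1071  0.1408 -0.1266] w 0.00036290381610700216 0.0
shift cm [ 2.8214 -1.8258  0.3011] j [ 0.3651  0.5295  0.0148  2.0766 -0.015   0.5343  1.7182]
```

View pics/c4.png

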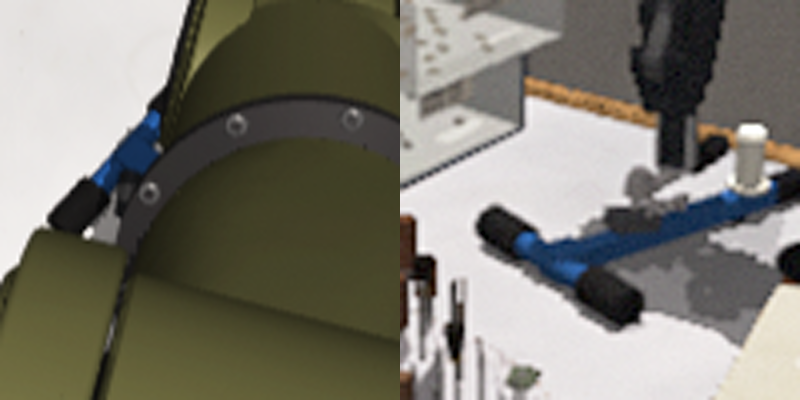

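The side view shows the leg still folded behind the finger: my x-sign was wrong, so the finger passed over the rod without touching it. I'll go back up and redo the sweep with the sign corrected.

Request:
apply_moves(turn=[[0,0,0],[0,0,0],[0,0,-9.2],[0,0,-9.2],[0,0,-9.2],[0,0,-9.2],[0,0,-9.2],[0,0,-9.3],[0,0,0]], delta_pos=[[0,0,-5],[-2,-5.7,0],[0,0,0],[0,0,0],[0,0,0],[0,0,0],[0,0,0],[0,0,0],[0,0,0]], jaw=[0,0,0,0,0,0,0,0,0])

```text
time_s: 13.05
tcp_pos: [0.4489, -0.263, 0.1183]
orientation: [[-0.752, -0.659, -0.0], [-0.659, 0.752, 0.0], [0.0, 0.0, -1.0]]
wrist_force: [0.2, -0.3, 0.5]
grip_width: -0.0002
gripper_force: 0.0
```

```bash
python3 go.py 0.4505 -0.2617 0.061
python3 - <<'E'
from leg import *
snapshot('top')
for n,z in (('reel_stand',.02),('leg_tip',.05)):
  d=trace(n,'top')
  if d: q=np.argwhere(d[0]['mask'])[:,::-1];print(n,q.min(0),q.max(0),q.mean(0),len(q))
E
```

```text
t 13.05 tcp [ 0.4489 -0.263   0.1183] yawy 131.2140384688136 zax [-0.  0. -1.] F [ 0.2262 -0.3242  0.5133] w -0.00016132328984858063 0.0
shift cm [-0.2085 -0.0071  5.7342] j [ 0.6645  0.4975 -0.266   1.9431  0.1903  0.725   2.5765]
reel_stand [284 190] [379 278] [330.0651 233.279 ] 1491
leg_tip [324 228] [357 253] [342.4815 241.1019] 216
```

Request:
apply_moves(turn=[[0,0,0],[0,0,0],[0,0,0],[0,0,9.2],[0,0,9.2],[0,0,9.2],[0,0,9.2],[0,0,9.2],[0,0,9.2],[0,0,0]], delta_pos=[[-0.2,0,3.7],[0,0,2],[0,0.8,0],[0.3,1.2,0],[0.3,0.84,-0.05],[0.3,0.84,-0.1],[0.25,0.83,-0.1],[0.25,0.83,-0.1],[0.25,0.82,-0.15],[0,0,0]], jaw=[0,0,0,0,0,0,0,0,0,0])

```text
time_s: 14.45
tcp_pos: [0.4134, -0.2113, 0.0674]
orientation: [[-0.971, 0.24, 0.001], [0.24, 0.971, -0.001], [-0.001, -0.0, -1.0]]
wrist_force: [-0.4, -0.6, 0.9]
grip_width: 0.0001
gripper_force: 0.5
```

```bash
python3 go.py 0.4126 -0.2122 0.0661
python3 - <<'E'
from leg import *
save('side','s5.png')
d=trace('leg_tip','side')
if d: q=np.argwhere(d[0]['mask'])[:,::-1];print(q.min(0),q.max(0),q.mean(0),len(q),d[0]['conf'])
for a in (0,60,90): print(proj('side',own(tip(np.radians(a)))))
E
```

```text
t 14.45 tcp [ 0.4134 -0.2113  0.0674] yawy 76.10307245945714 zax [ 0.0011 -0.0005 -1.    ] F [-0.4473 -0.6206  0.8605] w 0.00011493941371120109 0.542615406884579
shift cm [ 0.0528 -0.1037  0.1263] j [ 0.3822  0.5103  0.0542  2.1376 -0.0558  0.4937  1.8068]
[296 180] [326 189] [311.6025 184.9317] 161 0.63
[[315.9197 177.2642]]
[[320.1191 183.4323]]
[[314.3989 184.797 ]]
```

Request:
apply_moves(turn=[[0,0,9.3],[0,0,9.4],[0,0,9.5],[0,0,9.7],[0,0,9.9],[0,0,0],[0,0,0],[0,0,0]], delta_pos=[[0.24,0.82,-0.1],[0.23,0.82,-0.15],[0.22,0.81,-0.2],[0.22,0.81,-0.2],[0.22,0.81,-0.2],[0,0,0],[0,0,0],[0,0,0]], jaw=[0,0,0,0,0,0,0,0])

```text
time_s: 15.55
tcp_pos: [0.425, -0.1731, 0.0747]
orientation: [[-0.475, 0.88, -0.0], [0.88, 0.475, 0.0], [0.0, -0.0, -1.0]]
wrist_force: [-0.6, -0.8, 0.2]
grip_width: 0.0
gripper_force: 0.0
```

```bash
python3 go.py 0.4247 -0.173 0.0746
python3 - <<'E'
from leg import *
save('side','s6.png');b=cv2.imread('pics/s6.png')
cv2.imwrite('pics/c6.png',cv2.resize(b[150:240,250:360],None,fx=5,fy=5,interpolation=cv2.INTER_CUBIC))
E
```

```text
t 15.55 tcp [ 0.425  -0.1731  0.0747] yawy 28.333097696403343 zax [-0.0002  0.0001 -1.    ] F [-0.5624 -0.7818  0.1966] w 1.5770185944024985e-05 0.0
shift cm [ 0.0234 -0.0239  0.0149] j [ 0.1163  0.5127  0.3142  2.145  -0.3068  0.5259  1.1543]
```

View pics/c6.png

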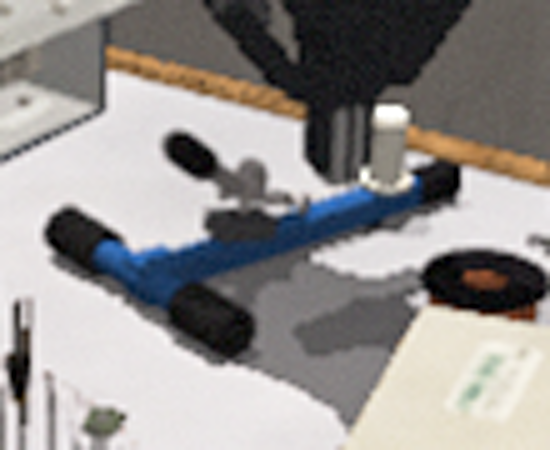

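The leg has snapped out: its black cap is at crop (190,153), pointing to the foot end. Next I'll lift, turn and measure the stand again.

Request:
apply_moves(turn=[[0,0,0],[0,0,0],[0,0,9.6],[0,0,9.6],[0,0,9.6],[0,0,9.6],[0,0,9.6],[0,0,9.6],[0,0,9.6],[0,0,9.7]], delta_pos=[[0,0,-4.5],[0,0,-4.5],[0,0,0],[0,0,0],[0,0,0],[0,0,0],[0,0,0],[0,0,0],[0,0,0],[0,0,0]], jaw=[4,4,4,4,4,4,4,4,4,4])

```text
time_s: 16.85
tcp_pos: [0.425, -0.1729, 0.1647]
orientation: [[0.754, 0.657, -0.0], [0.657, -0.754, 0.0], [-0.0, -0.0, -1.0]]
wrist_force: [-0.1, 0.8, -0.3]
grip_width: 0.04
gripper_force: 0.0
```

```bash
python3 - <<'E'
from leg import *
a=save('top','t7.png')
d=trace('reel_stand','top')
q=np.argwhere(d[0]['mask'])[:,::-1];print(q.min(0),q.max(0),len(q))
a=cv2.imread('pics/t7.png')
cv2.imwrite('pics/c7.png',cv2.resize(a[170:290,260:400],None,fx=5,fy=5,interpolation=cv2.INTER_CUBIC))
E
python3 go.py 0.3759 -0.2815 0.165
```

```text
[350 251] [381 278] 328
t 16.95 tcp [ 0.425  -0.1727  0.1646] yawy -48.739989134639806 zax [-0.0008 -0.0002 -1.    ] F [-1.7137  0.0184  0.1683] w 0.0396993563859659 0.0
shift cm [-10.8664   4.9342  -0.0385] j [-0.2253  0.4521  0.804   2.0449 -0.4427  0.823  -0.0129]
```

View pics/c7.png

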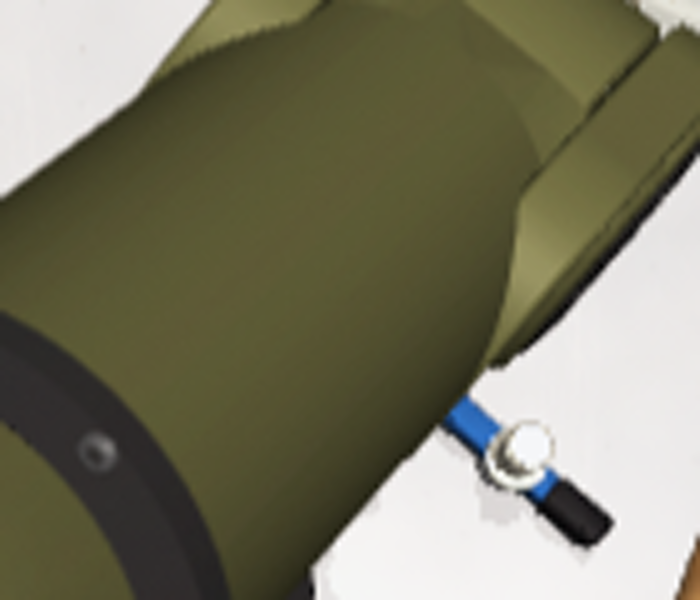

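Request:
apply_moves(turn=[[0,0,0],[0,0,0],[0,0,0],[0,0,0],[0,0,0],[0,0,0],[0,0,0]], delta_pos=[[-5.4,2.5,0],[-5.4,2.4,0],[0,0,4],[0,0,4],[0,0,2],[0,0,0],[0,0,0]], jaw=[4,4,4,4,4,4,4])

```text
time_s: 17.82
tcp_pos: [0.3767, -0.2813, 0.0655]
orientation: [[0.75, 0.662, 0.001], [0.662, -0.75, -0.0], [0.0, 0.001, -1.0]]
wrist_force: [0.9, -0.6, 0.2]
grip_width: 0.0401
gripper_force: 0.0
```

```bash
python3 go.py 0.3759 -0.2815 0.017
```

```text
t 17.82 tcp [ 0.3767 -0.2813  0.0655] yawy -48.58384642834812 zax [ 0.0007 -0.0005 -1.    ] F [ 0.9496 -0.6281  0.1805] w 0.04007541563865227 0.0
shift cm [-0.0781 -0.0446  4.8517] j [ 0.1832  0.5997  0.6148  2.1285 -0.6206  0.5944  0.3974]
```

Request:
apply_moves(turn=[[0,0,0],[0,0,0],[0,0,0],[0,0,0],[0,0,0],[0,0,0],[0,0,0]], delta_pos=[[0,0,2.5],[0,0,1.8],[0,0,0.5],[0,0,0],[0,0,0],[0,0,0],[0,0,0]], jaw=[4,4,4,1,1,1,1], grip_force=20)

```text
time_s: 18.7
tcp_pos: [0.3768, -0.281, 0.0176]
orientation: [[0.751, 0.661, 0.001], [0.661, -0.751, -0.001], [0.0, 0.001, -1.0]]
wrist_force: [-1.6, 1.7, 7.3]
grip_width: 0.0154
gripper_force: 23.0
```

```bash
python3 go.py 0.3759 -0.2815 0.017
```

```text
t 18.7 tcp [ 0.3768 -0.281   0.0176] yawy -48.64951426277134 zax [ 0.001  -0.0005 -1.    ] F [-1.6179  1.6992  7.3086] w 0.015374372610298335 22.96406775712967
shift cm [-0.0996 -0.0228  0.0567] j [ 0.2584  0.6704  0.5057  2.165  -0.7192  0.4748  0.48  ]
```

Request:
apply_moves(turn=[[0,0,0],[0,0,0],[0,0,0],[0,0,0],[0,0,0],[0,0,0],[0,0,0]], delta_pos=[[0.17,0,-1.55],[0.31,0,-1.54],[0.44,0,-1.52],[0.57,0,-1.48],[0.7,0,-1.43],[0.82,0,-1.38],[0,0,0]], jaw=[1,1,1,1,1,1,1])

```text
time_s: 19.58
tcp_pos: [0.3999, -0.2604, 0.1064]
orientation: [[0.75, 0.662, 0.001], [0.662, -0.75, -0.0], [0.001, 0.001, -1.0]]
wrist_force: [-0.0, 1.4, -3.5]
grip_width: 0.0157
gripper_force: 20.7
```

```bash
python3 - <<'E'
from leg import *
a=save('side','s8.png');b=cv2.imread('pics/s8.png')
cv2.imwrite('pics/c8.png',cv2.resize(b[110:240,250:400],None,fx=4.5,fy=4.5,interpolation=cv2.INTER_CUBIC))
E
python3 go.py 0.3759 -0.2815 0.165
```

```text
t 19.62 tcp [ 0.3995 -0.2605  0.106 ] yawy -48.607858303059174 zax [ 0.0007 -0.0001 -1.    ] F [ 0.9846  0.7617 -2.8148] w 0.01531245669726643 20.658599138259888
shift cm [-3.156   0.0127 -5.9047] j [ 0.0594  0.5537  0.7027  2.0726 -0.5521  0.7057  0.2736]
```

View pics/c8.png

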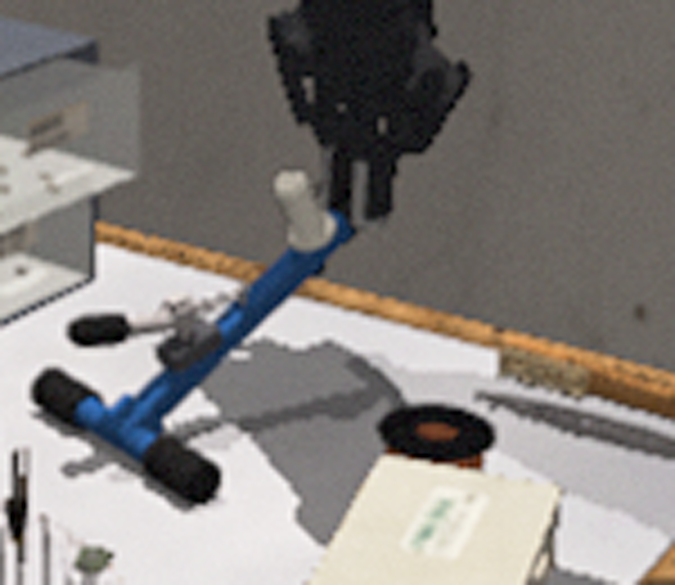

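The pivot in the grip works: the post is at about 30°, with the foot bar still on the bench and the kickstand out.

Request:
apply_moves(turn=[[0,0,0],[0,0,0],[0,0,0],[0,0,0],[0,0,0],[0,0,0],[0,0,0],[0,0,0],[0,0,0],[0,0,0],[0,0,0]], delta_pos=[[0.94,0,-1.31],[1.05,0,-1.23],[1.15,0,-1.15],[1.26,0,-1.05],[1.33,0,-0.94],[1.42,0,-0.84],[1.48,0,-0.71],[1.54,0,-0.6],[1.58,0,-0.46],[1.63,0,-0.34],[0,0,0]], jaw=[1,1,1,1,1,1,1,1,1,1,1])

```text
time_s: 21.0
tcp_pos: [0.501, -0.1713, 0.1924]
orientation: [[0.749, 0.662, 0.001], [0.662, -0.749, 0.0], [0.001, 0.0, -1.0]]
wrist_force: [-2.6, 0.9, -0.4]
grip_width: 0.0152
gripper_force: 20.4
```

```bash
python3 - <<'E'
from leg import *
a=save('side','s9.png');b=cv2.imread('pics/s9.png');save('top','t9.png')
cv2.imwrite('pics/c9.png',cv2.resize(b[90:250,220:400],None,fx=3.7,fy=3.7,interpolation=cv2.INTER_CUBIC))
print([(np.round(d['xyz'],3),d['conf']) for d in recognise('hub_end','side')[:2]])
E
python3 go.py 0.3759 -0.2815 0.165
```

```text
[(array([ 0.517, -0.153,  0.068]), 0.89), (array([ 0.698, -0.039,  0.063]), 0.52)]
t 21.15 tcp [ 0.4997 -0.1725  0.1921] yawy -48.68327954478988 zax [ 0.0003  0.0003 -1.    ] F [-1.0799  2.8867 -1.2875] w 0.015441876607929594 20.41803538799286
shift cm [-16.4991   0.016    2.7035] j [-0.2393  0.5218  0.8136  1.8408 -0.4536  0.9749 -0.0798]
```

View pics/c9.png

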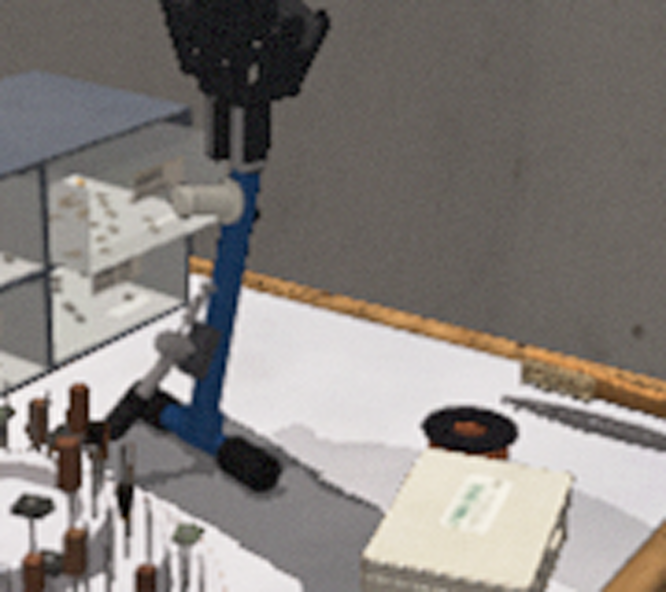

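The stand is near upright: the post runs from crop (245,170) to (207,430) and the hub points left. The view quota is used up, so I'll measure lean and foot position by fitting the blue post numerically.

```bash
cat > fit.py <<'E'
from leg import *
from scipy.optimize import least_squares
def fit():
    im=snapshot('side'); h=cv2.cvtColor(im,cv2.COLOR_RGB2HSV)
    m=(h[...,0]>95)&(h[...,0]<130)&(h[...,1]>120); m[:,:255]=0;m[:,300:]=0;m[:137]=0;m[205:]=0
    # rows holding only the post: hue mask, per-row left/right edges
    E=[(r,*np.where(m[r])[0][[0,-1]]) for r in range(150,196) if 3<m[r].sum()<14]
    E=np.array(E,float); mid=(E[:,1]+E[:,2])/2; k=np.polyfit(E[:,0],mid,1)
    for _ in range(3): g=abs(np.polyval(k,E[:,0])-mid)<1; k=np.polyfit(E[g,0],mid[g],1)
    print('rows',g.sum(),'width',np.median(E[:,2]-E[:,1]+1),'line',k)
    def post(s,al,x):  # own x on the post axis, lying->raised about the bar axis
        v=np.array([x-.012,0,0]);v=Ro.from_rotvec([0,-al,0]).apply(v)
        return own(np.array([.012-s,0,.012])+v)
    def f(p):
        q=np.array([proj('side',post(p[0],p[1],x))[0] for x in (.05,.16)])
        return np.polyval(k,q[:,1])-q[:,0]
    r=least_squares(f,[.02,1.4]); s,al=r.x
    # post line from tcp: cap is on the tool axis
    t=get_state()['tcp_pos'];c=(S.T@(t-P)); print('s',s,'alpha',np.degrees(al),'tcp own',c,'alpha by tcp',np.degrees(np.arccos(np.clip((c[0]-.012+s)/.178,-1,1))),'cap z pred',post(s,al,.19)[2])
    return s,al
if __name__=='__main__': fit()
E
python3 fit.py
```

```text
rows 32 width 7.0 line [ -0.186  312.1196]
s 0.014586693231340687 alpha 77.90956691825922 tcp own [0.0252 0.0001 0.1921] alpha by tcp 81.02457828146402 cap z pred 0.1860516438763786
```

Request:
apply_moves(turn=[[0,0,0],[0,0,0],[0,0,0],[0,0,0]], delta_pos=[[1.1,0,-0.15],[1.1,0,-0.1],[0.9,0,0],[0,0,0]], jaw=[1,1,1,1])

```text
time_s: 21.7
tcp_pos: [0.5238, -0.1513, 0.1947]
orientation: [[0.75, 0.662, 0.001], [0.662, -0.75, 0.0], [0.0, 0.0, -1.0]]
wrist_force: [-1.7, 1.9, 2.7]
grip_width: 0.0156
gripper_force: 20.9
```

```bash
python3 fit.py; python3 go.py 0.5 -0.17 0.19
```

```text
rows 33 width 7.0 line [ -0.0342 280.4186]
s 0.015636543093150684 alpha 88.01307696305618 tcp own [-0.0064  0.0002  0.1947] alpha by tcp 90.88138159196971 cap z pred 0.18989298040366392
t 21.75 tcp [ 0.5233 -0.1518  0.1947] yawy -48.6259173595574 zax [ 0.0003 -0.0001 -1.    ] F [-1.8398  1.0641  2.5044] w 0.015827911588449137 20.815230309963226
shift cm [-2.9569 -0.1737  0.4703] j [-0.2756  0.5431  0.8108  1.7965 -0.4609  1.0017 -0.1297]
```

Request:
apply_moves(turn=[[0,0,0],[0,0,0],[0,0,0],[0,0,0],[0,0,0]], delta_pos=[[0.1,0,0],[0,0,0],[0,0,0],[0,0,0],[0,0,0]], jaw=[1,1,1,1,1], grip_force=45)

```text
time_s: 22.38
tcp_pos: [0.5236, -0.1516, 0.1948]
orientation: [[0.751, 0.66, 0.0], [0.66, -0.751, 0.0], [0.0, 0.0, -1.0]]
wrist_force: [-4.0, 2.9, 6.3]
grip_width: 0.0147
gripper_force: 45.9
```

```bash
python3 fit.py; python3 go.py 0.5 -0.17 0.19
python3 - <<'E'
from leg import *
snapshot('side')
for n in ('flux_jar','hub_end','leg_tip'): print(n,[(np.round(d['xyz'],3),d['conf']) for d in recognise(n,'side')[:2]])
def up(l,s=.017): # own point when upright
    v=np.array(l)-[.012,0,.012]; return own([.012-s-v[2],v[1],.012+v[0]])
print(up([.158,0,.058]),up(tip(np.pi)))
print('jar lid',ray('top',(191/3.3+190,102/3.3+100),.062))
E
```

```text
rows 33 width 7.0 line [ -0.0295 279.7046]
s 0.014904344458629492 alpha 88.33390227498109 tcp own [-0.0067  0.0003  0.1948] alpha by tcp 91.22309983460056 cap z pred 0.18992474851377172
t 22.43 tcp [ 0.5236 -0.1516  0.1948] yawy -48.69274315726961 zax [ 0.0002  0.0001 -1.    ] F [-2.9125  2.7419  6.346 ] w 0.0148510092618195 45.87454855442047
shift cm [-2.9901 -0.1738  0.4783] j [-0.2758  0.5434  0.8109  1.7958 -0.4612  1.0024 -0.1312]
flux_jar [(array([ 0.7  , -0.039,  0.06 ]), 0.78)]
hub_end [(array([ 0.527, -0.146,  0.074]), 0.72)]
leg_tip [(array([ 0.558, -0.12 ,  0.052]), 0.48)]
[ 0.5567 -0.1221  0.158 ] [ 0.5673 -0.1127  0.0297]
jar lid [ 0.6922 -0.0579  0.062 ]
```

```bash
python3 -c "from cell import finish_job; print(finish_job())"
```

```text
the job is handed in; nothing more can be done
None
```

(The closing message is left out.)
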